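# Turn the open sample dish face down with the spatula

### The arm

A 6-joint arm with a two-finger parallel gripper is mounted at the origin on a cart in front of the work surface, level with it; the furniture and walls round the work are solid. World frame = base frame: x ahead of the robot, y to its left, z up, the work surface at z = 0. Lengths are in m, angles in rad, forces in N, time in s.
With the tool pointing down it reaches from about 0.275 to 0.75 m from the base axis. Payload 10.2 kg.
Tool frame: the origin (TCP) lies midway between the tips of the shut fingers; the grasp point (between the pads) lies 19 mm behind it (env.hold_point_z is the distance from the TCP to the grasp point, in m); z points along the fingers, y is the line along which they close (so a half turn about z gives the same grasp; the last joint's range is limited). The gripper opens to 85 mm and grips with 20 to 120 N. Pads are 22 mm wide; open, the fingers measure 114 mm over their backs; the gripper's body (76 mm by 85 mm) begins 54 mm behind the grasp point. The pads swing forward as they close: fully open they stand 13 mm farther back than shut.
Start: joints at [-0.223, 0.313, 1.498, -0, 1.331, -0.223], TCP at [0.525, -0, 0.231] pointing down, gripper open.
Joint ranges: [-2.94, 2.94], [-0.97, 2.17], [0.19, 2.56], [-1.23, 4.37], [0.02, 3.11], [-2.88, 2.88]. Speed limits (rad/s): [2.39, 2.39, 3.01, 3.14, 3.14, 3.14].

### API

Orientations are given as a unit quaternion [x, y, z, w].
In Python, from bench import env, kinematics, monitor, eyes, job gives the robot as it stands. The module is installed in compiled form; this text tells all that it offers. Calls block until the motion is done:
- env.reach(position, orientation): joint-space move of the TCP to a pose.
- env.movel(position, velocity=0.15, frame=None, guard=None): straight line of the TCP; frame=None keeps the orientation; velocity is the mean speed in m/s. With guard (N) it stops when the force on the tool has changed by that much, and returns True; else False.
- env.set_joints(angles): joint-space move.
- env.release() and env.close_gripper(effort=None): open the fingers fully, or close them until they stop; effort is the grip in N (None keeps the last).
- env.hold(seconds).
- kinematics.ik(position, orientation): joint angles nearest the present ones, or None.
- monitor.sense(): the state.
- eyes.grab_frame(name): name is "scene" or "side" or "wrist"; returns a dict with "frame" (384x512x3 uint8, red, green, blue), "mtx" (3x3 intrinsics, pixels), "k1" (the pictures are not rectified: a ray, as slopes to the right and down, at radius r is drawn at 1 + k1 r^2 times it, then the intrinsics apply), "view" (4x4, takes a point from world to camera coordinates). Camera axes: x right, y down, z forward; pixel columns grow to the right and rows downward; lengths in m; the calibration is good to about 2 mm. A picture is of the moment at which its call begins. There is no depth.
A pose or a line that the arm cannot do raises env.MotionError and nothing moves.
- job.hand_in(): hands the job in; it is judged then, once.
The state is a dict: "clock": time; "joints": joint angles; "qvel": joint speeds; "joint_efforts": joint torques, N m; "position": TCP position; "ee_rot": TCP orientation; "contact_force": force on the tool from outside, world axes, zero at the start; "ft_torque": the same for the moment, N m; "finger_gap": opening from 0.0 (shut) to 1.0 (fully open); "gripper_force": force on a finger pad.
Only numpy, scipy, OpenCV 4.12 (cv2) and the standard library are available. Lean on these libraries where they do the work, as an engineer would, in place of code of your own. Each camera call takes 0.05 s, during which the arm holds its last target. There are 200 camera calls.

### The job

Two flat metal sample dishes stand on the bench: one open side up, the other already face down. Pick up the spatula by its handle, slip its blade under the rim of the open dish and flip that dish over with a turn of the wrist, so that it lies flat and face down on the bench, close beside where it stood; then lay the spatula down flat on the bench and let go. Touch the clean dishes with nothing but the spatula, and leave the face-down dish and the stack of cards where they are.

Things in the scene. Friction and masses are not known exactly. Their poses are not given: they have to be found in the camera images.
- dish: the open dish: loose steel pan, 17 mm high, 0.12 kg, open side up. Its 3 mm rim, 90 mm (x) by 110 mm (y), juts out 13 mm on all four sides beyond the pan's walls (64 x 84 mm), leaving a 14 mm gap between bench and rim all round. Origin: centre of the pan's underside; z points to the open side (up at the start; turned over, it points down and the origin is 17 mm above the bench)
- dish_down: the other dish, same in shape and size, already lying face down on its rim, its closed bottom up (origin at the centre of that bottom, 17 mm above the bench; its z points down). Leave it alone.
- spatula: loose, 0.13 kg, 0.18 m long: stiff steel blade 75 mm long, 55 wide, 3 thick, flat on the bench; cranked neck; dark wooden handle about 21 mm thick, 90 mm long, rising backwards at 20 degrees (centre line 30 mm above the bench in front, 61 at its end). Origin: centre of the blade's underside; x points to the blade's front edge, z up. It stands stably on its blade
- spatula_grip (a point): point on the centre line of the handle where to grip it across its thickness (along the spatula's y): 85 mm behind the spatula's origin and 41 mm above the bench when the spatula lies flat
- spatula_tip (a point): middle of the front edge of the blade, 37.5 mm ahead of the spatula's origin, half-way up the blade's thickness. When the blade lifts one side of the dish's rim, the dish tips about its opposite edge without sliding much; once past upright (about 95 degrees) it falls over by itself onto its rim, about 100 mm farther on
- card_stack: bystander: banded stack of grey cards, 65 x 90 x 21 mm, loose, beyond the dishes; origin at the centre of its underside

How it is judged:
On the way:
1. the spatula's blade tips the open dish up by more than 35 degrees (angle between dish's own z axis and vertical above 0.6 rad and contact force between spatula and dish above 0.05 N).
At the end, for the whole second after the job is handed in: The dish that stood open lies at rest face down (within 10 degrees) on the bench, under 20 cm from where it stood; the spatula lies at rest flat on the bench (within 10 degrees and 10 mm); the other dish and the card stack are within 25 mm of where they were (angle between dish's own z axis and vertical above 2.96 rad and height (world z) of dish between 0.01 and 0.025 m and distance of dish from where it was at the start of the episode below 0.2 m and linear speed of each of dish, spatula below 0.02 m/s and angle between spatula's own z axis and vertical below 0.17 rad and height (world z) of spatula between -0.008 and 0.01 m and distance of each of dish_down, card_stack from where it was at the start of the episode below 0.025 m); the robot touches nothing.
It fails at once if the gripper or arm touches the open dish (contact force between any of the fingers, the arm and dish above 1 N).
It fails at once if the face-down dish is touched by the gripper or arm, moved or tipped (contact force between any of the fingers, the arm and dish_down above 1 N or distance of dish_down from where it was at the start of the episode above 0.04 m or angle between dish_down's own z axis and vertical below 2.6 rad).
It fails at once if the card stack is pushed away (distance of card_stack from where it was at the start of the episode above 0.04 m).
It also fails if it takes over 42 s, if anything falls off the work surface, if the arm or the gripper's body presses on something with over 40 N, if the wrist force passes 120 N, or if a joint passes its speed limit or range.

## Working session

There is one attempt and no reset: what is moved stays moved. The work goes in short steps, each a Python script; the robot and the scene stay as the last script left them, time stands still between calls to the robot, and variables do not carry over. Pictures are saved under pics/ and viewed, at most 10 in all, crops included, and the job is handed in when it is done.

```bash
mkdir -p pics
python3 - <<'E'
from bench import env, kinematics, monitor, eyes, job
import cv2, numpy as np, pickle
d={}
for n in("scene","side","wrist"):
    f=eyes.grab_frame(n); d[n]=f
    cv2.imwrite(f"pics/{n}0.png",f["frame"][:,:,::-1])
    print(n,f["mtx"].tolist(),f["k1"],np.round(np.linalg.inv(f["view"]),3).tolist())
pickle.dump(d,open("f0.pkl","wb"))
print(monitor.sense()["ee_rot"],env.hold_point_z)
a=np.hstack([d["scene"]["frame"],d["side"]["frame"]])
cv2.imwrite("pics/both.png",cv2.resize(a,(800,300))[:,:,::-1])
E
```

```text
scene [[389.3643898894006, 0.0, 257.973545102581], [0.0, 389.3643898894006, 190.3312604721453], [0.0, 0.0, 1.0]] -0.09243855023575814 [[0.702, -0.487, 0.519, 0.126], [-0.712, -0.497, 0.497, -0.511], [0.016, -0.718, -0.696, 0.704], [0.0, 0.0, 0.0, 1.0]]
side [[392.77556550549514, 0.0, 251.50861770766755], [0.0, 392.77556550549514, 195.49777844298026], [0.0, 0.0, 1.0]] 0.0011918956919555919 [[-0.989, -0.073, 0.132, 0.503], [-0.149, 0.6, -0.786, 0.652], [-0.021, -0.797, -0.604, 0.596], [0.0, 0.0, 0.0, 1.0]]
wrist [[288.89011533374986, 0.0, 252.32623585073682], [0.0, 288.89011533374986, 193.23899898987253], [0.0, 0.0, 1.0]] -0.07372405737956851 [[1.0, -0.0, -0.001, 0.525], [-0.001, -0.965, -0.263, 0.066], [-0.001, 0.263, -0.965, 0.373], [0.0, 0.0, 0.0, 1.0]]
[ 7.07098927e-01  7.07114492e-01 -2.49084333e-04 -3.74705607e-04] 0.0187
```

View pics/scene0.png

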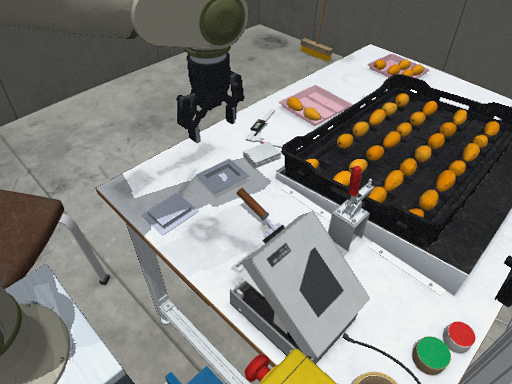

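View pics/wrist0.png

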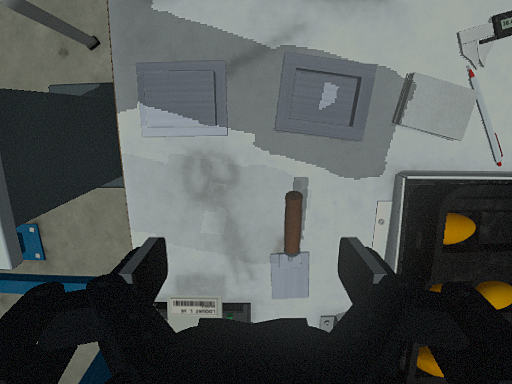

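Wrist view: the open dish (recessed floor) is at about (327,97), the other dish at (182,97), the cards at (435,105). The spatula handle runs from (293,195) to (292,255), with the blade at (290,275), so it points to -y. The side view will confirm which dish is open and whether +y is clear.

View pics/side0.png

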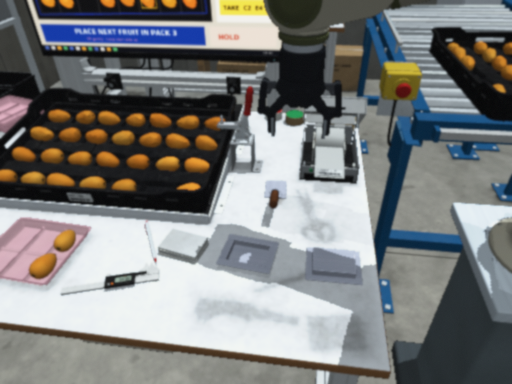

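```bash
cat > h.py <<'E'
import numpy as np, cv2
def px2w(f,uv,z):
    """pixels (N,2) -> world points on plane height z"""
    uv=np.asarray(uv,float).reshape(-1,1,2)
    n=cv2.undistortPoints(uv,f["mtx"],np.array([f["k1"],0,0,0.]))[:,0]
    T=np.linalg.inv(f["view"]); d=np.c_[n,np.ones(len(n))]@T[:3,:3].T; o=T[:3,3]
    return o+d*((z-o[2])/d[:,2])[:,None]
def quat(yaw):  # tool down, tool y (closing) normal to spatula axis 'yaw' direction
    from scipy.spatial.transform import Rotation as R
    return R.from_euler('z',yaw)*R.from_euler('x',np.pi)
E
python3 - <<'E'
import pickle,numpy as np,cv2
from h import *
d=pickle.load(open("f0.pkl","rb")); f=d["wrist"]
P=lambda uv,z: np.round(px2w(f,uv,z),3)[:,:2].tolist()
print("open rim corners",P([(287,52),(376,65),(362,140),(276,129)],.017))
print("down rim corners z.003",P([(137,63),(226,60),(227,135),(141,136)],.003))
print("blade",P([(272,253),(309,252),(308,297),(272,299)],.003))
hsv=cv2.cvtColor(f["frame"],cv2.COLOR_RGB2HSV)
m=cv2.inRange(hsv,(0,90,30),(12,255,150)); m[:180]=0;m[262:]=0;m[:,:270]=0;m[:,315:]=0
c=max(cv2.findContours(m,0,2)[0],key=cv2.contourArea); print("handle",cv2.minAreaRect(c),P([(293.5,196),(292,252)],.05))
print("cards",P([(412,72),(476,88),(465,140),(394,124)],.021))
E
```

```text
open rim corners [[0.564, 0.137], [0.669, 0.125], [0.66, 0.037], [0.553, 0.05]]
down rim corners z.003 [[0.385, 0.129], [0.493, 0.131], [0.492, 0.042], [0.382, 0.041]]
blade [[0.552, -0.122], [0.605, -0.121], [0.607, -0.195], [0.554, -0.198]]
handle ((293.5, 239.5), (25.0, 11.0), 90.0) [[0.572, -0.025], [0.573, -0.097]]
cards [[0.712, 0.118], [0.797, 0.103], [0.792, 0.04], [0.696, 0.057]]
```

Both views agree: the open dish is centred at (0.61, 0.087) with a yaw of about -6.5° and measures 106x88 mm. The spatula origin is at (0.58, -0.159), pointing to -y. The bench is clear on the +y side, so I'll insert from +y and flip toward -y, which needs almost no re-orientation.

Run:
```python
from bench import env, kinematics, monitor, eyes, job
import cv2, numpy as np, pickle
from h import *
d=pickle.load(open("f0.pkl","rb"))
print("table edge",px2w(d["side"],[(100,328),(250,346)],0)[:,:2].round(3))
q=monitor.sense()["ee_rot"]
env.reach([.575,-.074,.12],q)
env.movel([.575,-.074,.022],.08)
env.close_gripper(80)
s=monitor.sense(); print(s["finger_gap"],s["gripper_force"],s["contact_force"],s["position"])
env.movel([.575,-.074,.172],.12)
s=monitor.sense(); print(s["finger_gap"],s["contact_force"],s["ft_torque"],s["clock"],s["position"])
for n in("wrist","side","scene"):
    f=eyes.grab_frame(n); d[n]=f
    cv2.imwrite(f"pics/{n}1.png",f["frame"][:,:,::-1])
pickle.dump(d,open("f1.pkl","wb"))
cv2.imwrite("pics/j1.png",cv2.resize(np.hstack([d["wrist"]["frame"],d["side"]["frame"]]),(800,300))[:,:,::-1])
# reachability of insert poses
import scipy.spatial.transform as t
Q=(t.Rotation.from_euler('z',-8.2,degrees=True)*t.Rotation.from_quat(q)).as_quat()
for p in ([.63,.30,.17],[.63,.30,.022],[.62,.25,.022],[.6,.15,.15]): print(p,np.round(kinematics.ik(p,Q),2))
```

```text
table edge [[0.84  0.29 ]
 [0.574 0.288]]
0.22228012145981313 79.45291757583618 [-0.37070241  0.5847619   2.15955385] [ 0.57509176 -0.07409739  0.02221776]
0.22081444610518333 [ 0.17957823  0.35377612 -0.89218343] [ 0.1326475  -0.02098462 -0.03096485] 4.1667 [ 0.57469607 -0.07387963  0.17123538]
[0.63, 0.3, 0.17] [0.28 0.75 0.96 0.   1.43 0.42]
[0.63, 0.3, 0.022] [0.28 0.89 1.1  0.   1.15 0.42]
[0.62, 0.25, 0.022] [0.21 0.83 1.22 0.   1.09 0.35]
[0.6, 0.15, 0.15] [0.06 0.59 1.3  0.   1.25 0.2 ]
```

View pics/j1.png

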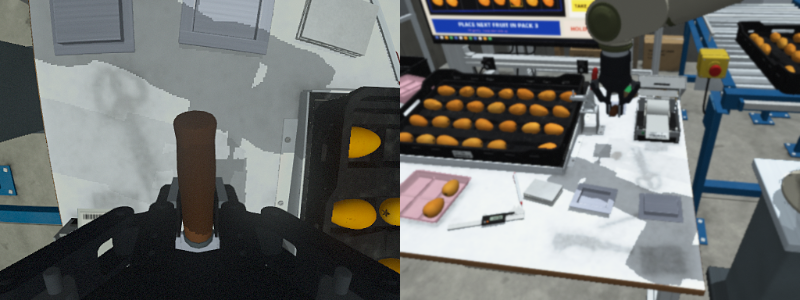

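Spatula gripped and lifted, with the handle aligned with the tool and the dishes untouched. Next I go to the pre-insert pose behind the dish at +y and touch the bench to check for sag.

Run:
```python
from bench import env, kinematics, monitor, eyes, job
import cv2, numpy as np, pickle
import scipy.spatial.transform as t
Q=(t.Rotation.from_euler('z',-6.7,degrees=True)*t.Rotation.from_quat([.7071068,.7071068,0,0])).as_quat()
C=np.array([.6115,.087]); v=np.array([.117,.993])
g=lambda s,z: [*(C+s*v),z]
env.reach(g(.21,.172),Q)
env.movel(g(.21,.045),.1)
print(env.movel(g(.21,.012),.02,guard=2.5)); s=monitor.sense(); print("touch",s["position"],s["contact_force"])
env.movel(g(.21,s["position"][2]+.004),.03)
s=monitor.sense(); print(s["position"],s["clock"])
d={}
for n in("wrist","side","scene"):
    d[n]=eyes.grab_frame(n)
pickle.dump(d,open("f2.pkl","wb"))
a=d["scene"]["frame"][130:260,130:300]; b=d["side"]["frame"][190:320,170:380]
cv2.imwrite("pics/j2.png",np.hstack([cv2.resize(a,(392,300)),cv2.resize(b,(408,300))])[:,:,::-1])
```

```text
True
touch [0.6360622  0.29557737 0.02207794] [ 0.02537138 -0.32605827  4.43556963]
[0.63599779 0.29552765 0.02595728] 8.5417
```

View pics/j2.png

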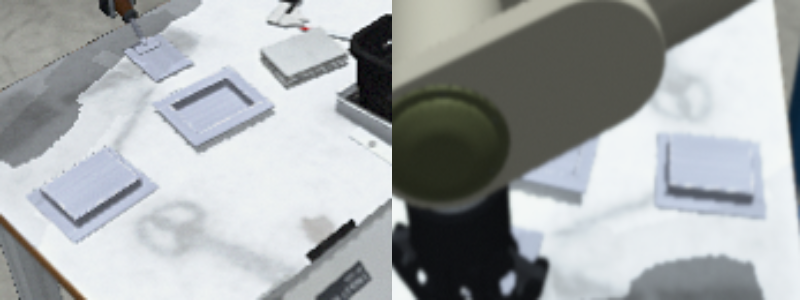

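The scene crop shows the blade flat behind the dish, square to it. Blade front edge runs (158,82)–(193,65) and the rim's near edge (154,102)–(229,66) in crop pixels. Touch height 0.022 means no sag.

Run:
```python
from h import *; import pickle
f=pickle.load(open("f2.pkl","rb"))["scene"]
k=lambda L:[(130+u*170/392-.3,130+w*130/300-.3) for u,w in L]
print("blade tip",px2w(f,k([(158,82),(193,65)]),.006).round(4))
print("rim",px2w(f,k([(154,102),(229,66),(274,104),(200,146)]),.017).round(4))
C=np.array([.6115,.087]); v=np.array([.117,.993]);print("pred tip",C+(.21-.1225)*v,"rim near",C+.045*v)
```

```text
blade tip [[0.599  0.1725 0.006 ]
 [0.6498 0.1675 0.006 ]]
rim [[0.566  0.1374 0.017 ]
 [0.6712 0.1252 0.017 ]
 [0.662  0.0385 0.017 ]
 [0.5564 0.0459 0.017 ]]
pred tip [0.6217375 0.1738875] rim near [0.616765 0.131685]
```

Tip sits about 40 mm short of the rim, and the overlap available under it is 13 mm. I'll advance 50 mm, then begin the lift and stop at about 35° for a look.

```bash
cat > traj.py <<'E'
import numpy as np
C=np.array([.6115,.087]); v=np.array([.117,.993])
def g(s,z): return [*(C+s*v),z]
def pose(th,back=0.):
    """TCP for contact point at dish tilt th (deg); 'back' = dish slide correction along v"""
    t=np.radians(th); c,s=np.cos(t),np.sin(t)
    if th<47.1: a,z=-.032+.069*c-.014*s, .069*s+.014*c
    else:       a,z=-.0511+.082*c, .082*s
    return g(a+back+.123, z+.019)
E
python3 - <<'E'
from bench import env, monitor, eyes
import cv2, numpy as np, pickle
from traj import *
z=.0265
print(env.movel(g(.18,z),.08,guard=4), env.movel(g(.160,z),.04,guard=4)); print(monitor.sense()["contact_force"])
for th in (0,10,20,30,36): env.movel(pose(th),.05)
s=monitor.sense(); print(s["position"],s["contact_force"],s["clock"])
f=eyes.grab_frame("scene"); w=eyes.grab_frame("side")
pickle.dump((f,w),open("f3.pkl","wb"))
cv2.imwrite("pics/j3.png",cv2.resize(f["frame"][110:260,130:330],(800,600))[:,:,::-1])
E
```

```text
False False
[ 0.58392893  1.52030608 -2.22879694]
[0.62784873 0.22443118 0.07120374] [-0.27707149  0.86315715 -1.90137266] 11.625
```

View pics/j3.png

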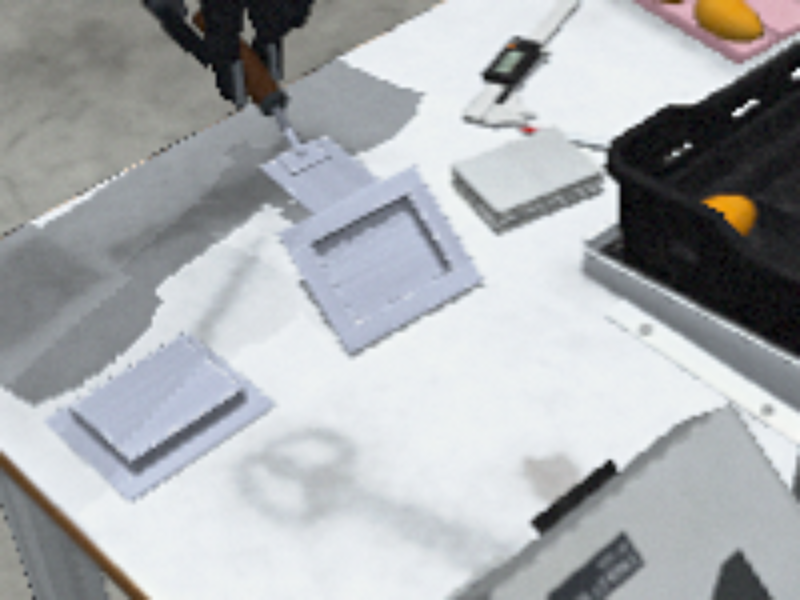

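The dish is tilted up on the blade. I'll compare its far and near rim edges with the prediction for 36° to estimate the slide.

Run:
```python
from h import *; from traj import C,v; import pickle
f=pickle.load(open("f3.pkl","rb"))[0]
k=lambda L:[(130+u/4-.4,110+w/4-.4) for u,w in L]
for n,L,z in(("far",[(355,353),(483,283)],.005),("near",[(282,236),(415,168)],.058)):
    p=px2w(f,k(L),z)[:,:2].mean(0); print(n,p,"s",(p-C)@v/(v@v))
t=np.radians(36);c,s=np.cos(t),np.sin(t)
for a in((-.013,.015),(.077,.015)):print("pred",-.032+a[0]*c-a[1]*s,a[0]*s+a[1]*c)
```

```text
far [0.60753372 0.03392076] s -0.05318567210298772
near [0.61227845 0.10398251] s 0.016959154213436828
pred -0.05133399971126141 0.0044940466358220615
pred 0.021477529782483858 0.05739471934214464
```

Slide is only 2–4 mm. I'll continue to 70° with a small correction and look again.

Run:
```python
from bench import env, monitor, eyes
import cv2, pickle
from traj import *
for th in (44,52,60,70): env.movel(pose(th,-.003),.05)
s=monitor.sense(); print(s["position"],s["contact_force"],s["clock"])
f=eyes.grab_frame("scene"); pickle.dump(f,open("f4.pkl","wb"))
cv2.imwrite("pics/j4.png",cv2.resize(f["frame"][110:260,130:330],(800,600))[:,:,::-1])
```

```text
[0.62294112 0.18300685 0.09624941] [-0.80523719  0.76273824 -0.93931522] 13.3
```

View pics/j4.png

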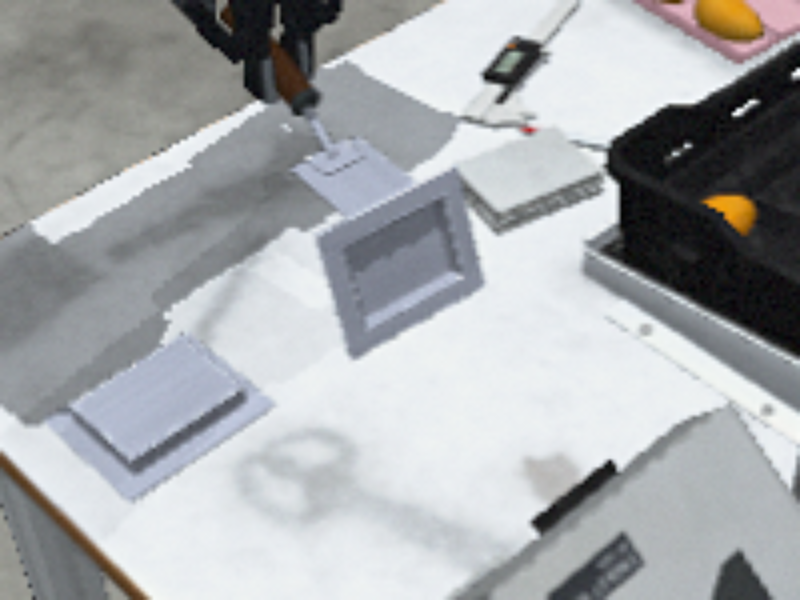

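The dish is at about 70° and its far edge is unmoved at (355,353)–(483,283). I'll finish the flip.

Run:
```python
from bench import env, monitor, eyes
import cv2, pickle
from traj import *
for th in (80,90): env.movel(pose(th,-.003),.05)
p=pose(90,-.003); 
for ds in (.015,.03): env.movel([*(np.array(p[:2])-ds*v),p[2]+.001],.08)
env.hold(.8)
s=monitor.sense(); print(s["position"],s["contact_force"],s["clock"])
f=eyes.grab_frame("scene"); pickle.dump(f,open("f5.pkl","wb"))
cv2.imwrite("pics/j5.png",cv2.resize(f["frame"][110:260,130:330],(800,600))[:,:,::-1])
```

```text
[0.61607622 0.12563435 0.10204196] [ 0.54887486  0.73163738 -1.23153843] 15.6917
```

View pics/j5.png

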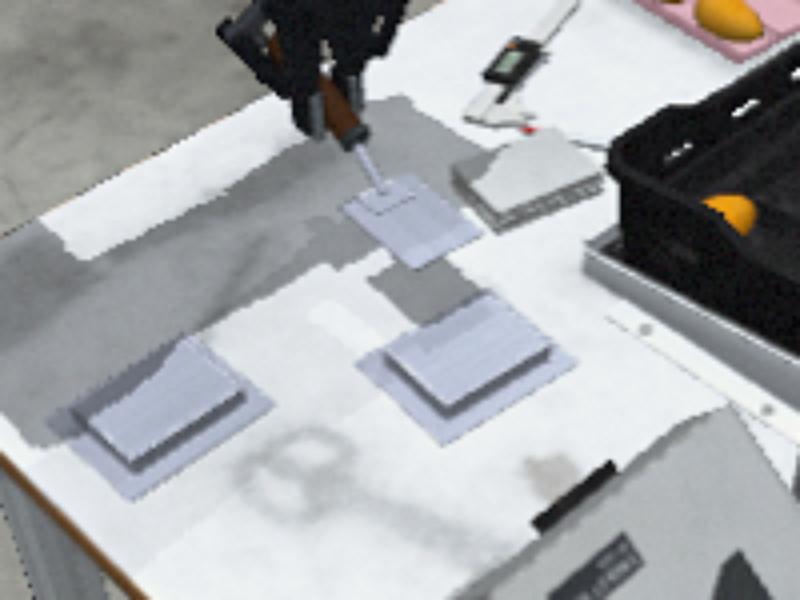

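The dish lies face down, rim spanning (357,365)–(577,362), and nothing else has moved. Now I lay the spatula down in the free space.

Run:
```python
from bench import env, monitor, eyes
import cv2, pickle
from traj import *
env.movel(g(.15,.10),.12); env.movel(g(.15,.035),.1)
print(env.movel(g(.15,.0215),.02,guard=2.5)); print(monitor.sense()["position"])
env.release(); env.hold(.3)
env.movel(g(.15,.18),.1); env.hold(.5)
s=monitor.sense(); print(s["position"],s["contact_force"],s["clock"])
f=eyes.grab_frame("scene")
cv2.imwrite("pics/j6.png",cv2.resize(f["frame"][110:260,130:330],(800,600))[:,:,::-1])
```

```text
True
[0.6288896  0.2360418  0.02209699]
[0.62904268 0.23594159 0.17998451] [ 0.6994266  -0.23627631  0.73050055] 21.425
```

View pics/j6.png

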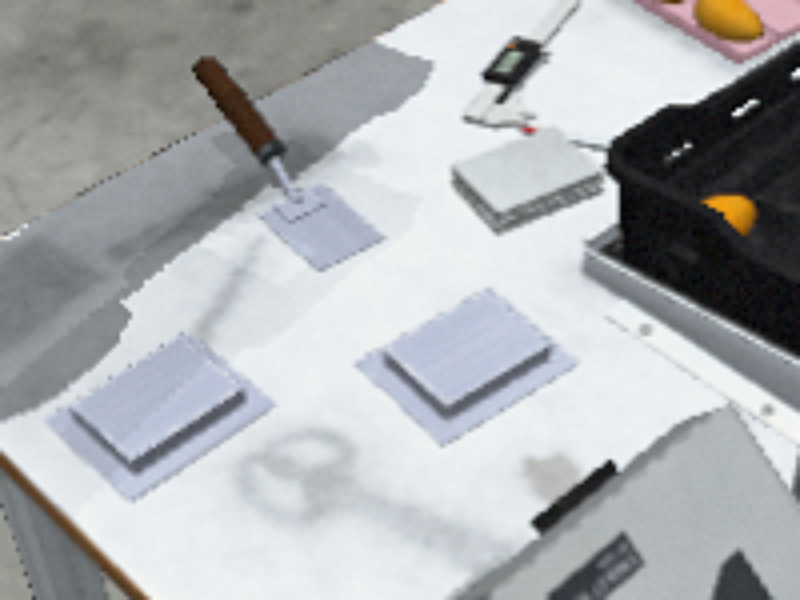

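The spatula lies flat with its blade at (322,228) and the gripper is clear. Both dishes are face down and the cards have not moved.

```bash
python3 -c "
from bench import job
print(job.hand_in())"
```

```text
the job is handed in; nothing more can be done
None
```

The open dish was flipped with the spatula and lies face down beside where it stood. The spatula is laid flat and released, the other dish and the cards look unmoved in the last picture, and the job was handed in at about 21 s; no verdict was returned.

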